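# Put the counted coin tray back in the cash drawer

## Robot

A 6-joint arm with a two-finger parallel gripper is mounted at the origin on a cart in front of the work surface, level with it; the furniture and walls round the work are solid. World frame = base frame: x ahead of the robot, y to its left, z up, the work surface at z = 0. Lengths are in m, angles in degrees, forces in N, time in s.
With the tool pointing down it reaches from about 0.4 to 0.825 m from the base axis. Payload 7 kg.
Tool frame: the origin (TCP) lies at the very end of the fingers, on their centre line; the grasp point (between the pads) lies 19 mm behind it (r.grip_depth is the distance from the TCP to the grasp point, in m); z points along the fingers, y is the line along which they close (so a half turn about z gives the same grasp; the last joint's range is limited). The gripper opens to 88 mm and grips with 3 to 60 N. Pads are 19 mm wide; open, the fingers measure 130 mm over their backs; the gripper's body (78 mm by 193 mm) begins 47 mm behind the grasp point.
Start: joints at [-55.285, 20.546, 0.682, 0, -70.136, -16.507], TCP at [0.211, -0.641, 0.227] pointing down, gripper open.
Joint ranges: [-176.03, 176.03], [-82.01, 121.73], [-58.28, 71.71], [-173.87, 95.51], [-174.79, -0.11], [-173.66, 173.66]. Speed limits (degrees/s): [136.94, 136.94, 172.46, 180, 180, 180].

## Interface

Orientations are given as [roll, pitch, yaw] about the fixed x, y, z axes, in that order (R = Rz(yaw) Ry(pitch) Rx(roll)).
In Python, from plant import r gives the robot as it stands.
- The arm moves only by the tool play_rows, never from a script. Its argument "rows" is a list that holds one entry, the list of rows, each a list of 5 numbers: the closure, from 0 (fully open) to 1 (shut), then the shift along the tool's x, y, z each as a share of 0.5 m, from -1 to 1, then the turn about the tool's z as a share of 1.5 rad, from -1 to 1. A call has exactly 8 rows; each row is the pose to reach, as a shift and turn from the pose commanded when the call began, along the tool's axes at that moment; what a row does not reach only later rows make up. A row lasts 1/12 s, in which the tool goes at most 41.7 mm and 7.16 degrees, less where a joint would pass 70% of its speed; a pose out of reach is approached as far as the arm can. A call with a number of a shift or a turn outside -1 to 1 is refused whole. A call with a gripper value outside its range is refused whole. The fingers move at their own pace and stop on an object; "squeeze" is the grip in N (left out, the last holds). Time passes only in rows, so rows that repeat a pose let the fingers close, or fill a call up. It gives the time, the measured TCP pose, the force, the opening and the grip force at its end, in the units of the state.
- r.get_state(): the state, without advancing time (a new reading comes with each control period).
- r.capture(name): name is "scene" or "top"; returns the picture (480x640x3 uint8, red, green, blue); there is no depth.
- r.camera_info(name): a dict with "fovy" (degrees; the focal length in pixels is half the picture's height over the tangent of half this angle, whatever the lens; pixels are square), "cx", "cy" (the principal point, pixels), "k1" (the pictures are not rectified: a ray, as slopes to the right and down, at radius r is drawn at 1 + k1 r^2 times it, then the intrinsics apply), "pose" (4x4, takes a point from camera to world coordinates). Camera axes: x right, y down, z forward; pixel columns grow to the right and rows downward; lengths in m; the calibration is good to about 2 mm. A picture is of the moment at which its call begins. camera_info takes no time and is no camera call.
- r.close_job(): hands the job in; it is judged then, once.
The state is a dict: "time_s": time; "joints": joint angles; "qd": joint speeds; "joint_torque": joint torques, N m; "tcp_pos": TCP position; "eef_rot": TCP orientation; "contact_force": force on the tool from outside, world axes, zero at the start; "moment": the same for the moment, N m; "gripper_width": finger opening in m; "gripper_force": force on a finger pad.
Only numpy, scipy, OpenCV 4.12 (cv2) and the standard library are available. Lean on these libraries where they do the work, as an engineer would, in place of code of your own. Each camera call takes 0.05 s, during which the arm holds its last target. There are 200 camera calls.

## Task

The coin tray has been counted and goes back into the till for the shift: press the green release key on the cash drawer so that the drawer pops out, lower the coin tray by its grip, level and without dropping it, into the recess at the front of the open drawer, then push the drawer fully home until it clicks and stays shut. Leave the sauce bottles and the cheese dish where they stand.

Things in the scene. Friction and masses are not known exactly. Their poses are not given: they have to be found in the camera images.
- till: Compact cash drawer, fixed: grey housing with a black drawer front facing its own -x (towards the robot). Origin under its middle, on the counter. The housing spans x -112 to +100 mm, y -102 to +102 mm, top at z = 100 mm; the mouth above the drawer ends at z = 87 mm.
- drawer (a joint): How far the drawer is out, m: 0 = latched shut, 0.118 = fully popped out (towards till -x). A spring drives it out: 6.5 N shut, 3 N out. To latch, push it to 0 or just past it (solid stop at -0.004): 8 to 12 N on the latch ramp between 0.026 and 0.018, 7 to 9 N from there to the click at about 0; let go before the latch has snapped, it comes out again.
- release_key (a joint): How far the release key is pressed straight down, m: 0 = up, 0.009 = stop. The latch lets go at about 0.006 to 0.007; 3 to 5 N press it fully and its spring brings it back. As the drawer is pushed home the latch dips the key by itself up to 6 mm, and it snaps up at the click: keep off the key then.
- release_key_top (a point): Centre of the top of the green release key, a pad 36 x 32 mm standing 10 mm proud on the right front corner of the till's top, 110 mm above the counter when up (till x -78, y -80 mm); moves with the key.
- drawer_front (a point): On the outer face of the drawer's black front panel, middle of its width, 70 mm above the counter; moves with the drawer. The panel is 194 mm wide, spans 12 to 87 mm above the counter and, shut, stands 10 mm proud of the housing. Push here along till +x.
- drawer_recess (a point): Centre of the floor of the coin-tray recess behind the front panel, 12 mm above the counter; moves with the drawer, axes as the till. 94 mm (x) by 154 mm (y); side and rear walls 28 mm high. Drawer out: its rear edge is 12 mm in front of the housing. The seated tray's grip (top at 82 mm) passes under the till's mouth by 5 mm; a tray not down on the floor jams.
- coin_tray: Loose black tray with rows of coins, 0.45 kg; origin: centre of its underside. Rim 90 mm (x) by 150 mm (y), 40 mm high, tapering to 82 x 142 at the bottom. Goes into the recess long side across the drawer, either way round. Across its middle stands a grip bar along its x: 66 mm long, 12 mm thick (y), 56 to 70 mm above the underside, on two posts; nothing else is above the rim.
- coin_tray_grip (a point): Centre of the grip bar of the coin tray, 63 mm above the tray's underside; pinch the bar here from above, across its 12 mm (closing along the tray's y).
- cheese_dish: Bystander: small yellow cheese-shaped dish, 71 x 94 x 47 mm, loose; origin under its middle.
- sauce_berry: Bystander: dark red squeeze bottle, 52 mm wide, 178 mm tall, loose; origin under its middle.
- sauce_mango: Bystander: orange-yellow squeeze bottle, 52 mm wide, 178 mm tall, loose; origin under its middle.
- sauce_milk: Bystander: cream-white squeeze bottle, 52 mm wide, 178 mm tall, loose; origin under its middle.

How it is judged (in metres and radians):
On the way, in this order (a step that is already met when the one before it is completed fails the run):
1. the released drawer has popped out at least 100 mm (value of joint drawer above 0.1 m), for 0.2 s.
2. the coin tray sits let go on the floor of the recess, with the drawer still out at least 80 mm (value of joint drawer above 0.08 m and z of coin_tray in the frame of drawer_recess below 0.004 m and horizontal distance between coin_tray and drawer_recess below 0.012 m and angle between coin_tray's own z axis and vertical below 0.06 rad and contact force between the fingers and coin_tray below 0.2 N), for 0.2 s.
At the end, for the whole second after the job is handed in: The drawer is latched shut (within 3 mm of home, release key up again within 2 mm) and the coin tray rests in the drawer's recess: underside within 4 mm of the recess floor, centre within 12 mm of the recess centre, level within 0.06 rad, at rest (value of joint drawer below 0.003 m and value of joint release_key below 0.002 m and z of coin_tray in the frame of drawer_recess below 0.004 m and horizontal distance between coin_tray and drawer_recess below 0.012 m and angle between coin_tray's own z axis and vertical below 0.06 rad and linear speed of coin_tray below 0.02 m/s); the robot touches nothing.
It fails at once if the coin tray is tipped by more than 0.35 rad (coins spill) (angle between coin_tray's own z axis and vertical above 0.35 rad).
It fails at once if the coin tray is dropped (moves at over 0.8 m/s with no finger on it) (linear speed of coin_tray above 0.8 m/s and contact force between the fingers and coin_tray below 0.05 N).
It fails at once if a sauce bottle or the cheese dish is moved by more than 30 mm or tipped by more than 0.4 rad (distance of any of cheese_dish, sauce_berry, sauce_mango, sauce_milk from where it was at the start of the episode above 0.03 m or angle between any of cheese_dish, sauce_berry, sauce_mango, sauce_milk's own z axis and vertical above 0.4 rad).
It also fails if it takes over 67 s, if anything falls off the work surface, if the arm or the gripper's body presses on something with over 40 N, if the wrist force passes 120 N, or if a joint passes its speed limit or range.

## Working session

There is one attempt and no reset: what is moved stays moved. The work goes in short steps, Python scripts to look and compute and a tool call to move; the robot and the scene stay as the last step left them, time stands still between calls to the robot, and variables do not carry over. Pictures are saved under pics/ and viewed, at most 10 in all, crops included, and the job is handed in when it is done.

Besides the shell and the picture viewer there is one more tool, called after "Call:" as name([rows], argument=value, ...), one row to a line, values as JSON. play_rows: Moves the arm, as the interface text tells. Its arguments: {"type":"object","properties":{"rows":{"type":"array","items":{"type":"array","items":{"type":"array","items":{"type":"number"}}}},"squeeze":{"type":"number"}},"required":["rows"]}

```bash
ls; mkdir -p pics
python3 - <<'E'
from plant import r
import cv2
for n in("scene","top"):
    im=r.capture(n); cv2.imwrite(f"pics/{n}0.png",im[:,:,::-1]); print(n,r.camera_info(n))
print(r.get_state())
E
```

```text
pics
scene {'fovy': 48.33788066963223, 'cx': 326.41430795004305, 'cy': 233.7716804858462, 'k1': -0.05830236047646424, 'pose': array([[-0.51975221, -0.57484366,  0.63199083, -0.23072341],
       [-0.85431353,  0.34759669, -0.38642585,  0.47399806],
       [ 0.00245653, -0.74076401, -0.67176086,  0.93125065],
       [ 0.        ,  0.        ,  0.        ,  1.        ]])}
top {'fovy': 46.619810273231344, 'cx': 328.91220144017393, 'cy': 230.07086880234505, 'k1': -0.15044481608010318, 'pose': array([[-0.02539593, -0.99364107,  0.10969258,  0.39619982],
       [-0.99963728,  0.02622544,  0.00612582, -0.001844  ],
       [-0.00896361, -0.10949722, -0.99394669,  1.46731102],
       [ 0.        ,  0.        ,  0.        ,  1.        ]])}
{'time_s': 0.1, 'joints': array([-5.52837403e+01,  2.05866686e+01,  6.40499676e-01, -1.81612819e-02,
       -7.01354132e+01, -1.65078413e+01]), 'qd': array([-0.03932191, -0.13212367,  0.16391026,  0.07249168,  0.01432368,
       -0.02274339]), 'joint_torque': array([-1.59178322e-03, -5.84163308e+01,  2.93753582e+01,  7.01554924e+00,
        1.01999781e-02, -6.21310005e-05]), 'tcp_pos': array([ 0.21077917, -0.64080045,  0.22573373]), 'eef_rot': array([ 1.79916929e+02, -6.81336485e-03, -1.61797760e+02]), 'contact_force': array([-0.93954807,  0.2570469 ,  0.6039487 ]), 'moment': array([-0.01967089,  0.03517806, -0.00910487]), 'gripper_force': 0.0, 'gripper_width': 0.08702583584734258}
```

View pics/scene0.png

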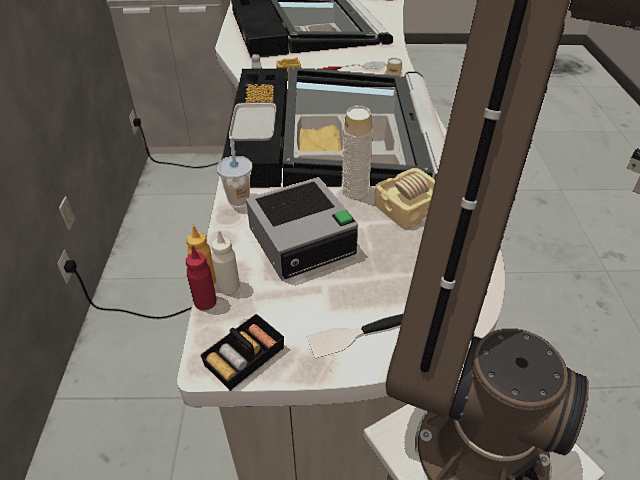

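View pics/top0.png

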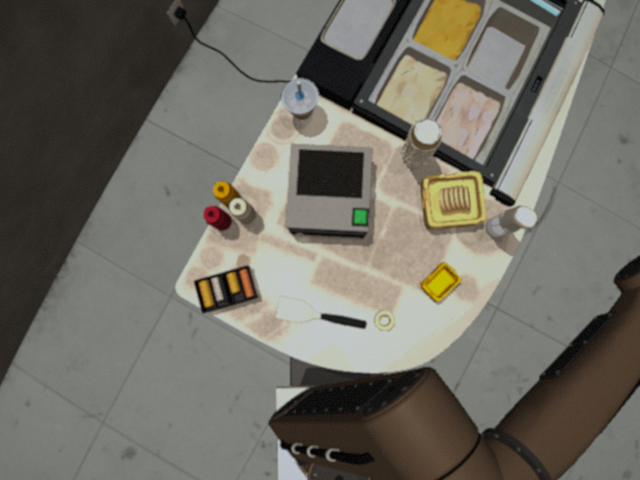

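The scene view shows the till around (300,230) with its green key at (344,217), and the tray at (243,350). In the top view the key is at (360,217), the tray at (226,289), the bottles at about (225,205) and the cheese dish at (440,283).

```bash
cat > h.py <<'E'
import numpy as np, cv2
from plant import r
def cam(n):
    c=r.camera_info(n); f=240/np.tan(np.radians(c["fovy"]/2)); return c,f
def plane(n,px,z):
    c,f=cam(n); d=(np.asarray(px,float).reshape(-1,2)-[c["cx"],c["cy"]])/f
    u=d.copy()
    for _ in range(20): u=d/(1+c["k1"]*(u**2).sum(1,keepdims=True))
    T=c["pose"]; v=np.c_[u,np.ones(len(u))]@T[:3,:3].T; o=T[:3,3]
    return (o+v*((z-o[2])/v[:,2:]))[:,:2]
def big(m,box):
    k=np.zeros_like(m); x0,y0,x1,y1=box; k[y0:y1,x0:x1]=m[y0:y1,x0:x1]
    cs=cv2.findContours(k,cv2.RETR_EXTERNAL,cv2.CHAIN_APPROX_NONE)[0]
    return max(cs,key=cv2.contourArea)[:,0,:]
def rect(p):
    c,s,a=cv2.minAreaRect((p*1000).astype(np.float32)); return np.round(c,1),np.round(s,1),round(a,2)
E
python3 - <<'E'
from h import *
B={"top":dict(key=(340,195,380,240),tray=(185,255,270,320),till=(275,130,385,250)),"scene":dict(key=(325,200,365,235),tray=(190,305,295,395),till=(230,170,370,290))}
for n in B:
    im=r.capture(n); hsv=cv2.cvtColor(im,cv2.COLOR_RGB2HSV); H,S,V=cv2.split(hsv)
    g=((H>50)&(H<85)&(S>100)).astype(np.uint8)
    c=big(g,B[n]["key"]); print(n,"key",rect(plane(n,c,.11)))
    d=(V<70).astype(np.uint8); d=cv2.morphologyEx(d,cv2.MORPH_CLOSE,np.ones((5,5)))
    c=big(d,B[n]["tray"]); print("tray hull",rect(plane(n,c,.04)),cv2.boundingRect(c))
    print(hsv[200,295] if n=="top" else hsv[230,265])
    t=((S<30)&(V>60)&(V<200)|(V<70)|(g>0)).astype(np.uint8)
    c=big(t,B[n]["till"]); p=plane(n,c,.1); print("till",rect(p),cv2.boundingRect(c))
    a=cv2.approxPolyDP(c.reshape(-1,1,2),4,True)[:,0]; print(a.tolist(),np.round(plane(n,a,.1)*1000).tolist())
    cv2.imwrite(f"pics/{n}1.png",cv2.resize(im[130:330,180:480,::-1],None,fx=2.6,fy=2.6) if n=="top" else cv2.resize(im[170:400,180:450,::-1],None,fx=2.6,fy=2.6))
E
```

```text
top key (array([577.6, -69.5]), array([32. , 37.3]), 88.1)
tray hull (array([407.8, 277.1]), array([ 86.6, 148.8]), 14.58) (195, 266, 63, 47)
[ 17  26 140]
till (array([651.6,  17.7]), array([242.1, 301.6]), 89.27) (275, 130, 97, 120)
[[335, 130], [275, 144], [280, 154], [275, 183], [281, 178], [284, 186], [275, 187], [279, 192], [286, 189], [283, 196], [275, 195], [276, 205], [284, 201], [275, 207], [275, 232], [281, 228], [288, 238], [275, 236], [318, 248], [288, 237], [275, 224], [287, 192], [287, 227], [292, 233], [360, 238], [366, 233], [371, 149], [328, 146]] [[802.0, -15.0], [769.0, 137.0], [743.0, 125.0], [669.0, 138.0], [681.0, 123.0], [661.0, 116.0], [659.0, 139.0], [646.0, 129.0], [653.0, 111.0], [636.0, 119.0], [639.0, 139.0], [613.0, 137.0], [623.0, 116.0], [608.0, 139.0], [546.0, 140.0], [555.0, 125.0], [530.0, 108.0], [536.0, 140.0], [503.0, 35.0], [533.0, 108.0], [566.0, 140.0], [645.0, 109.0], [557.0, 110.0], [542.0, 98.0], [525.0, -70.0], [537.0, -85.0], [750.0, -105.0], [760.0, 3.0]]
scene key (array([572.9, -63. ]), array([34.2, 39.8]), 85.45)
tray hull (array([40
[... 324 characters left out ...]
, [276, 270], [272, 275], [267, 271], [264, 278], [270, 275], [272, 280], [277, 272], [280, 280], [356, 252], [358, 224], [342, 210], [345, 196], [340, 202], [340, 194], [336, 198], [327, 187], [341, 185]] [[747.0, -169.0], [828.0, -37.0], [760.0, 5.0], [766.0, 62.0], [791.0, 80.0], [770.0, 68.0], [776.0, 87.0], [749.0, 111.0], [768.0, 143.0], [743.0, 108.0], [666.0, 139.0], [566.0, 144.0], [542.0, 164.0], [561.0, 147.0], [508.0, 149.0], [500.0, 163.0], [516.0, 167.0], [500.0, 182.0], [502.0, 167.0], [487.0, 170.0], [502.0, 150.0], [478.0, 155.0], [465.0, -29.0], [542.0, -86.0], [605.0, -81.0], [648.0, -117.0], [634.0, -94.0], [661.0, -111.0], [653.0, -94.0], [703.0, -98.0], [692.0, -133.0]]
```

View pics/top1.png

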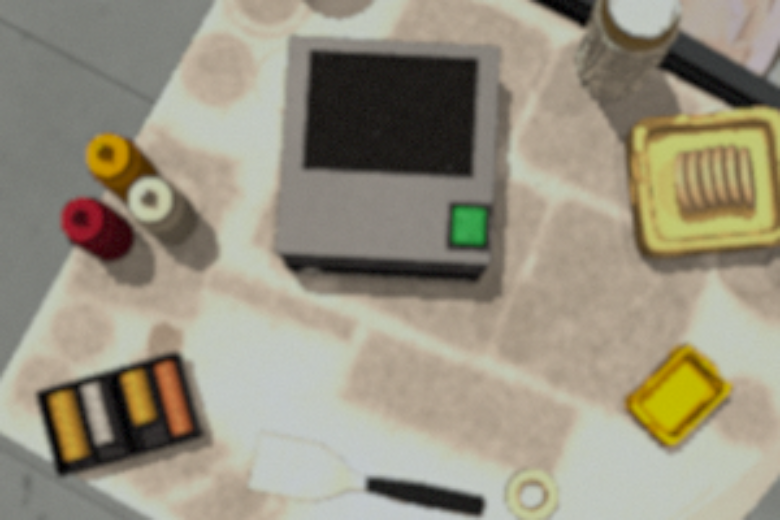

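View pics/scene1.png

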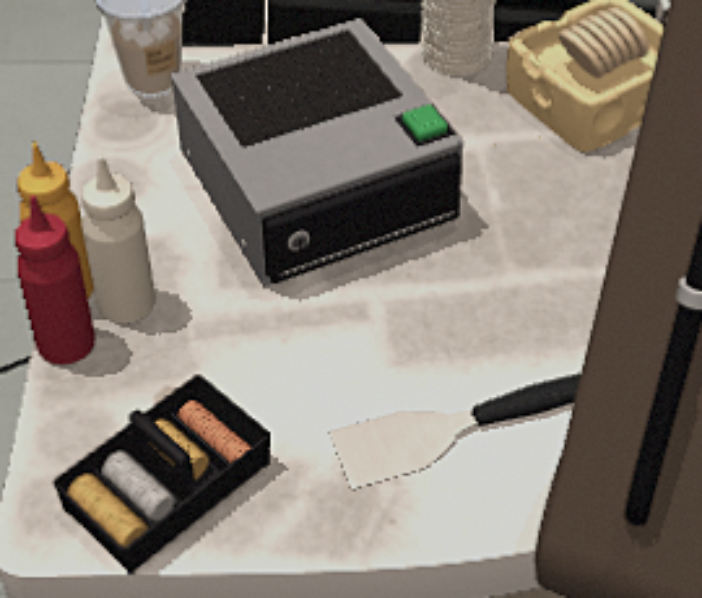

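The crops show the till's grey top with its black inset, which I can use for yaw. The drawer is shut and faces the robot. The tray is turned about 14.5° and its grip bar is clear of other things.

Run:
```python
from h import *
for n,b,kb,gb in(("top",(292,145,370,205),(340,195,380,240),None),("scene",(252,182,340,228),(325,200,365,235),None)):
    im=r.capture(n).astype(int); hsv=cv2.cvtColor(im.astype(np.uint8),cv2.COLOR_RGB2HSV); V=hsv[:,:,2]
    c=big((V<85).astype(np.uint8),b); print(n,"inset",rect(plane(n,c,.1)),cv2.boundingRect(c))
off=np.array([180,130])
cr=np.array([[290,38],[499,44],[278,250],[491,264]])/2.6+off
P=plane("top",cr,.1)*1000; print("till corners",P.round(1).tolist())
for i,j in((0,1),(2,3)): v=P[i]-P[j]; print(np.degrees(np.arctan2(v[1],v[0]))-90)
for i,j in((0,2),(1,3)): v=P[i]-P[j]; print(np.degrees(np.arctan2(v[1],v[0])))
# grip bar ends in the scene crop, height .07 ; bottles tops/ bases
so=np.array([180,170]); g=np.array([[136,413],[186,466]])/2.6+so
G=plane("scene",g,.067)*1000; print("grip ends",G.round(1).tolist(),G.mean(0))
b=np.array([[65,345],[130,310]])/2.6+so; print("berry,milk base",plane("scene",b,0).round(3).tolist())
print("tin,dish,yel",plane("top",np.array([[622,90],[720,185],[680,395]])/2.6+off,.03).round(3).tolist())
```

```text
top inset (array([6.904e+02, 5.000e-01]), array([162.3, 116.6]), 85.4) (297, 150, 67, 48)
scene inset (array([690.5,   4.3]), array([163.9, 117.4]), 85.45) (256, 182, 79, 45)
till corners [[766.6, 95.4], [755.0, -107.1], [559.6, 110.2], [540.9, -91.9]]
-3.2726890212223054
-5.296677559749895
-4.10328340704316
-4.0683083819572365
grip ends [[436.7, 287.6], [371.8, 275.7]] [404.24778208 281.65007757]
berry,milk base [[0.589, 0.296], [0.597, 0.231]]
tin,dish,yel [[0.722, -0.236], [0.622, -0.331], [0.412, -0.281]]
```

```bash
cat >> h.py <<'E'
from scipy.spatial.transform import Rotation as Ro
def go(x,y,z,yaw):
    s=r.get_state(); e=s["eef_rot"]; R=Ro.from_euler("xyz",e,degrees=True).as_matrix()
    d=R.T@(np.array([x,y,z])-s["tcp_pos"])/.5; t=-((yaw-e[2]+180)%360-180)
    print("shares",d.round(4).tolist(),"turn",round(np.radians(t)/1.5,4),"tcp",s["tcp_pos"].round(4),e.round(2),"t",s["time_s"],"F",s["contact_force"].round(1))
E
python3 -c "
from h import *
go(.578,-.070,.2,-165.5)"
```

```text
shares [-1.0544, 0.8555, 0.0529] turn 0.0431 tcp [ 0.2108 -0.6411  0.2263] [ 179.97   -0.   -161.79] t 0.3 F [ 0.9 -0.3 -0.1]
```

Call:
play_rows([
  [[1, -0.066, 0.054, 0, 0], [1, -0.13, 0.107, 0, 0.01], [1, -0.2, 0.16, 0, 0.02], [1, -0.264, 0.214, 0, 0.02], [1, -0.33, 0.268, 0, 0.03], [1, -0.396, 0.321, 0, 0.04], [1, -0.46, 0.375, 0, 0.043], [1, -0.52, 0.42, 0, 0.043]],
], squeeze=20)

```text
time_s: 0.97
tcp_pos: [0.3922, -0.3593, 0.2269]
eef_rot: [-180.0, 0.0, -165.5]
contact_force: [1.6, -0.9, -0.3]
gripper_width: 0.04
gripper_force: 0.0
```

```bash
python3 -c "
from h import *
go(.578,-.070,.15,-165.5)"
```

```text
shares [-0.5044, 0.4674, 0.1539] turn -0.0002 tcp [ 0.3922 -0.3593  0.2269] [-1.7998e+02  3.0000e-02 -1.6552e+02] t 0.9667 F [ 1.6 -0.9 -0.3]
```

Call:
play_rows([
  [[1, -0.06, 0.056, 0, 0], [1, -0.12, 0.112, 0, 0], [1, -0.18, 0.168, 0.02, 0], [1, -0.24, 0.224, 0.04, 0], [1, -0.3, 0.28, 0.06, 0], [1, -0.36, 0.336, 0.08, 0], [1, -0.42, 0.392, 0.11, 0], [1, -0.47, 0.436, 0.14, 0]],
])

```text
time_s: 1.63
tcp_pos: [0.5659, -0.0891, 0.157]
eef_rot: [-180.0, 0.1, -165.4]
contact_force: [1.0, -1.2, 1.2]
gripper_width: 0.0005
gripper_force: 0.0
```

Call:
play_rows([
  [[1, -0.03, 0.028, 0.01, 0], [1, -0.034, 0.031, 0.02, 0], [1, -0.034, 0.031, 0.03, 0], [1, -0.034, 0.031, 0.04, 0], [1, -0.034, 0.031, 0.05, 0], [1, -0.034, 0.031, 0.05, 0], [1, -0.034, 0.031, 0.05, 0], [1, -0.034, 0.031, 0.05, 0]],
])

```text
time_s: 2.3
tcp_pos: [0.5771, -0.0727, 0.1321]
eef_rot: [-180.0, 0.0, -165.5]
contact_force: [1.0, -0.3, 0.2]
gripper_width: 0.0003
gripper_force: 0.0
```

```bash
python3 -c "
from h import *
go(.578,-.070,.102,-165.5)"
```

```text
shares [-0.003, 0.0049, 0.0602] turn -0.0005 tcp [ 0.5771 -0.0727  0.1321] [-1.7999e+02  4.0000e-02 -1.6554e+02] t 2.3 F [ 1.  -0.3  0.2]
```

Press down to about z 0.102, then lift back up in the next call.

Call:
play_rows([
  [[1, 0, 0.002, 0.02, 0], [1, 0, 0.002, 0.035, 0], [1, 0, 0.002, 0.045, 0], [1, 0, 0.002, 0.05, 0], [1, 0, 0.002, 0.055, 0], [1, 0, 0.002, 0.06, 0], [1, 0, 0.002, 0.06, 0], [1, 0, 0.002, 0.06, 0]],
])

```text
time_s: 2.97
tcp_pos: [0.5766, -0.0712, 0.1014]
eef_rot: [-180.0, -0.0, -165.5]
contact_force: [-2.2, -0.9, 3.2]
gripper_width: 0.0001
gripper_force: 1.6
```

Call:
play_rows([
  [[1, 0, 0, -0.05, 0], [1, 0, 0, -0.13, 0], [1, 0, 0, -0.2, 0], [1, 0, 0, -0.25, 0], [1, 0, 0, -0.25, 0], [1, 0, 0, -0.25, 0], [1, 0, 0, -0.25, 0], [1, 0, 0, -0.25, 0]],
])

```text
time_s: 3.63
tcp_pos: [0.5762, -0.071, 0.2251]
eef_rot: [180.0, -0.1, -165.5]
contact_force: [-0.3, 0.7, -0.1]
gripper_width: 0.0004
gripper_force: 0.0
```

Run:
```python
from h import *
import cv2
im=r.capture("top");cv2.imwrite("pics/t2.png",im[:,:,::-1])
im=r.capture("scene");cv2.imwrite("pics/s2.png",im[:,:,::-1])
go(.408,.277,.2,-165.5)
```

```text
shares [0.1514, 0.7583, 0.0509] turn 0.0001 tcp [ 0.5764 -0.0711  0.2252] [ 1.7998e+02 -1.3000e-01 -1.6549e+02] t 3.7333 F [-1.3 -0.  -0.2]
```

View pics/s2.png

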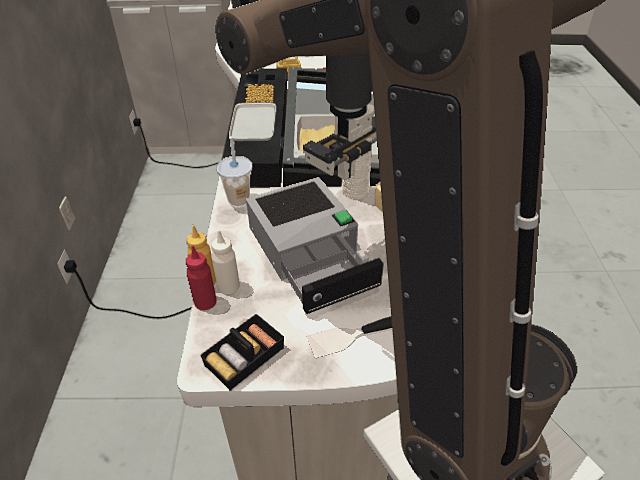

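The drawer has popped out in this view, with its front at about (345,285); the tray and bottles haven't moved. Next I go to the tray.

Call:
play_rows([
  [[0, 0.015, 0.08, 0, 0], [0, 0.03, 0.16, 0, 0], [0, 0.047, 0.24, 0, 0], [0, 0.063, 0.32, 0, 0], [0, 0.08, 0.4, 0, 0], [0, 0.095, 0.48, 0, 0], [0, 0.11, 0.56, 0, 0], [0, 0.127, 0.64, 0, 0]],
])

```text
time_s: 4.4
tcp_pos: [0.4339, 0.2242, 0.2261]
eef_rot: [-180.0, -0.0, -165.5]
contact_force: [1.2, -0.3, -0.4]
gripper_width: 0.0483
gripper_force: 0.0
```

Call:
play_rows([
  [[0, 0.012, 0.06, 0.02, 0], [0, 0.024, 0.118, 0.05, 0], [0, 0.024, 0.118, 0.1, 0], [0, 0.024, 0.118, 0.15, 0], [0, 0.024, 0.118, 0.2, 0], [0, 0.024, 0.118, 0.22, 0], [0, 0.024, 0.118, 0.22, 0], [0, 0.024, 0.118, 0.22, 0]],
])

```text
time_s: 5.07
tcp_pos: [0.4091, 0.2768, 0.1166]
eef_rot: [-179.9, -0.0, -165.5]
contact_force: [0.2, 0.1, 0.4]
gripper_width: 0.0875
gripper_force: 0.0
```

Run:
```python
from h import *
import cv2
im=r.capture("scene");cv2.imwrite("pics/s3.png",cv2.resize(im[220:420,150:420,::-1],None,fx=2.6,fy=2.6))
go(.407,.278,.046,-165.5)
```

```text
shares [0.0046, 0.0026, 0.1429] turn 0.0002 tcp [0.4095 0.2773 0.1174] [ 1.8000e+02  5.0000e-02 -1.6548e+02] t 5.1167 F [0.1 0.2 1. ]
```

View pics/s3.png

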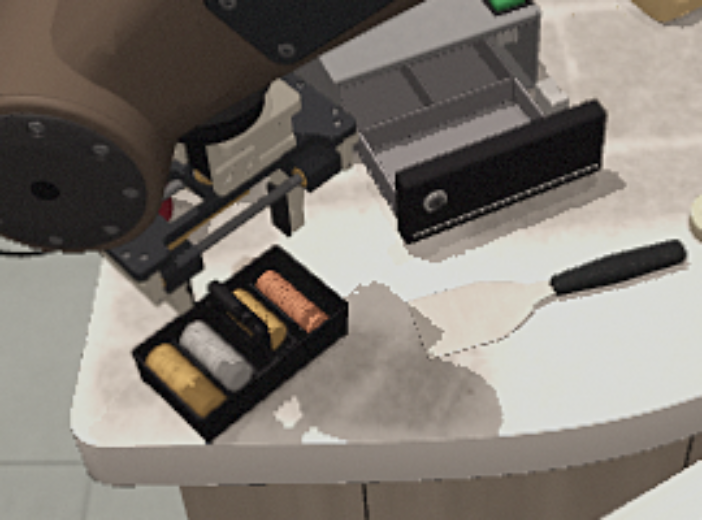

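The open fingers straddle the grip bar, which is at about (240,305) in the crop, and they line up with the tray. I descend and grasp.

Call:
play_rows([
  [[0, 0.004, 0.002, 0.04, 0], [0, 0.004, 0.002, 0.08, 0], [0, 0.004, 0.002, 0.11, 0], [0, 0.004, 0.002, 0.13, 0], [0, 0.004, 0.002, 0.142, 0], [0, 0.004, 0.002, 0.142, 0], [0, 0.004, 0.002, 0.142, 0], [0, 0.004, 0.002, 0.142, 0]],
])

```text
time_s: 5.78
tcp_pos: [0.4073, 0.2781, 0.0467]
eef_rot: [179.9, 0.1, -165.5]
contact_force: [-0.4, -0.3, -0.7]
gripper_width: 0.0877
gripper_force: 0.0
```

Call:
play_rows([
  [[1, 0, 0, 0, 0], [1, 0, 0, 0, 0], [1, 0, 0, 0, 0], [1, 0, 0, 0, 0], [1, 0, 0, 0, 0], [1, 0, 0, 0, 0], [1, 0, 0, 0, 0], [1, 0, 0, 0, 0]],
], squeeze=35)

```text
time_s: 6.45
tcp_pos: [0.4067, 0.2774, 0.0455]
eef_rot: [-180.0, -0.0, -165.5]
contact_force: [-0.4, 0.2, -0.4]
gripper_width: 0.04
gripper_force: 0.0
```

Call:
play_rows([
  [[1, 0, 0, 0, 0], [1, 0, 0, 0, 0], [1, 0, 0, -0.01, 0], [1, 0, 0, -0.03, 0], [1, 0, 0, -0.06, 0], [1, 0, 0, -0.1, 0], [1, 0, 0, -0.14, 0], [1, 0, 0, -0.16, 0]],
])

```text
time_s: 7.12
tcp_pos: [0.4069, 0.2777, 0.1275]
eef_rot: [179.9, 0.1, -165.5]
contact_force: [0.3, 0.6, -3.9]
gripper_width: 0.0113
gripper_force: 35.0
```

Run:
```python
from h import *
import cv2
# drawer front: top view saved earlier (drawer open, arm over the till)
im=cv2.imread("pics/t2.png"); cv2.imwrite("pics/t2c.png",cv2.resize(im[130:330,180:480],None,fx=2.6,fy=2.6))
im=r.capture("scene");cv2.imwrite("pics/s4.png",im[:,:,::-1])
go(.491,.016,.16,175.5)
```

```text
shares [-0.0303, -0.5497, -0.064] turn 0.2215 tcp [0.4075 0.2783 0.1286] [ 1.7987e+02  1.7000e-01 -1.6547e+02] t 7.1667 F [ 1.2  1.  -1.9]
```

View pics/t2c.png

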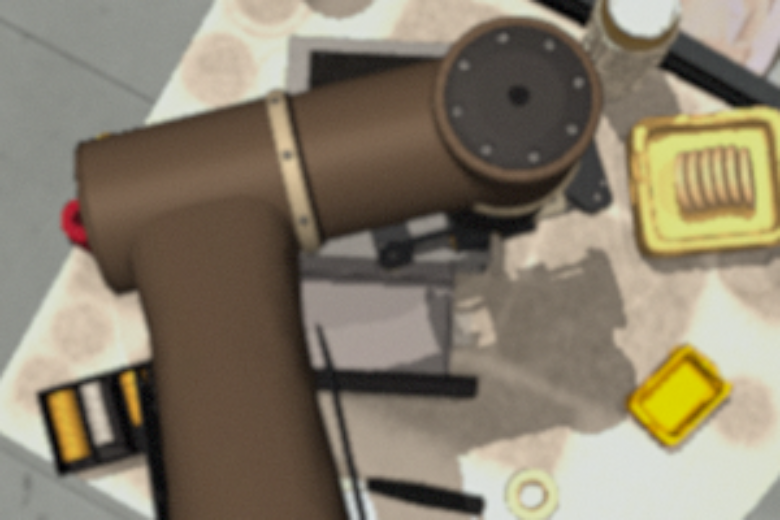

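View pics/s4.png

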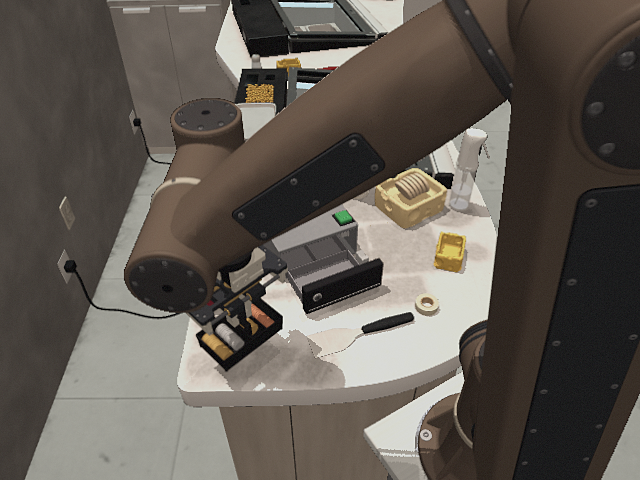

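The tray is held level in the scene view. In the top crop the open panel's right end is near (476,378). I measure the open drawer from the front panel's corners.

Run:
```python
from h import *
o=np.array([661.5,3]);a=np.radians(-4.5);M=np.array([[np.cos(a),-np.sin(a)],[np.sin(a),np.cos(a)]])
print("exp rear R",o+M@[-218,-97],"out R,L",o+M@[-240,-97],o+M@[-240,97])
print("top rear R",plane("top",np.array([[476,378]])/2.6+[180,130],.087)*1000)
for f in("s2","s4"):
    im=cv2.imread(f"pics/{f}.png"); V=cv2.cvtColor(im,cv2.COLOR_BGR2HSV)[:,:,2]
    c=big((V<70).astype(np.uint8),(295,250,392,318))
    q=cv2.approxPolyDP(c.reshape(-1,1,2),3,True)[:,0]; print(q.tolist()); print((plane("scene",q,.087)*1000).round(1).tolist(),(plane("scene",q,.012)*1000).round(1).tolist())
im=cv2.imread("pics/s4.png"); cv2.imwrite("pics/s4c.png",cv2.resize(im[215:325,270:400],None,fx=5,fy=5,interpolation=cv2.INTER_CUBIC))
```

```text
exp rear R [436.56148896 -76.5968985 ] out R,L [414.62930762 -74.8707984 ] [429.85037219 118.53116435]
top rear R [[433.57641738 -74.95390983]]
[[382, 262], [378, 258], [355, 266], [351, 256], [347, 257], [347, 250], [353, 267], [302, 286], [304, 310], [307, 313], [379, 285]]
[[419.8, -68.8], [434.7, -68.6], [440.6, -10.6], [471.4, -20.3], [473.4, -10.9], [492.4, -23.2], [440.3, -5.1], [449.4, 118.5], [390.1, 147.2], [380.1, 145.9], [367.0, -23.1]] [[477.6, -117.1], [493.8, -116.7], [500.2, -53.7], [533.8, -64.2], [535.9, -53.9], [556.6, -67.3], [499.9, -47.7], [509.8, 86.9], [445.2, 118.2], [434.4, 116.8], [420.1, -67.2]]
[[381, 261], [356, 265], [302, 286], [304, 310], [307, 313], [380, 284]]
[[423.5, -68.8], [442.0, -14.2], [449.4, 118.5], [390.1, 147.2], [380.1, 145.9], [368.2, -26.6]] [[481.6, -117.0], [501.8, -57.6], [509.8, 86.9], [445.2, 118.2], [434.4, 116.8], [421.4, -71.0]]
```

View pics/s4c.png

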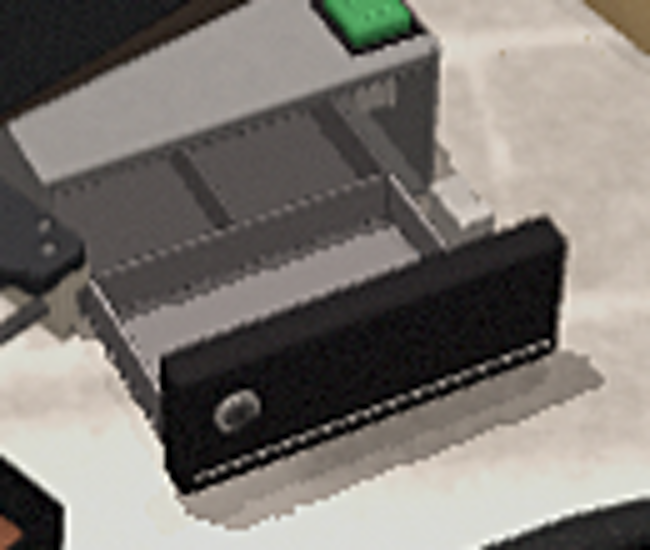

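Run:
```python
from h import *
o=np.array([661.5,3]);a=np.radians(-4.5);M=np.array([[np.cos(a),-np.sin(a)],[np.sin(a),np.cos(a)]])
for nm,p,z,t in(("wallRL",(88,277),.04,(-124,77)),("wallRR",(388,176),.04,(-124,-77)),("panRL",(163,354),.087,(-218,97)),("panRR",(541,216),.087,(-218,-97)),("botL",(186,492),.012,(-240,97)),("botR",(556,350),.012,(-240,-97)),("housing front R top",(436,45),.1,(-112,-102)),("housing front L top",(48,186),.1,(-112,102))):
    w=plane("scene",np.array([p])/5+[270,215],z)[0]*1000; print(nm,w.round(1),"till",(M.T@(w-o)).round(1),t)
```

```text
wallRL [546.6 103.3] till [-122.4   91. ] (-124, 77)
wallRR [531.3 -51.7] till [-125.5  -64.7] (-124, -77)
panRL [449.2 117.1] till [-220.6   97.1] (-218, 97)
panRR [434.  -68.6] till [-221.2  -89.2] (-218, -97)
botL [433.2 116.9] till [-236.6   95.7] (-240, 97)
botR [417.4 -71.6] till [-237.5  -93.5] (-240, -97)
housing front R top [543.  -84.3] till [-111.2  -96.3] (-112, -102)
housing front L top [553.1 116.9] till [-117.   105.1] (-112, 102)
```

The scene crop shows the drawer's recess lying inside the panel, possibly off-centre to the left. I check this with a fresh top view.

Run:
```python
from h import *
im=r.capture("top")[:,:,::-1]; cv2.imwrite("pics/t5.png",im); cv2.imwrite("pics/t5c.png",cv2.resize(im[200:300,255:395],None,fx=5.7,fy=5.7,interpolation=cv2.INTER_CUBIC))
```

```text
(no output)
```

View pics/t5c.png

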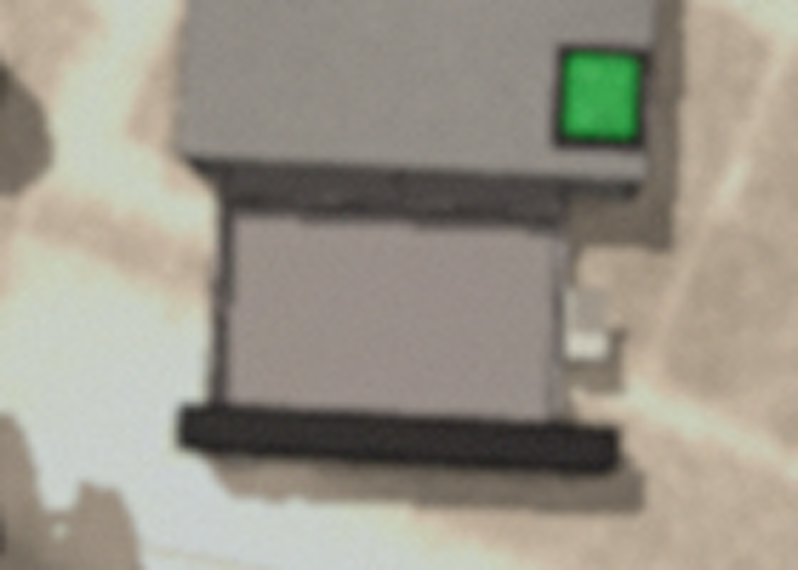

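Run:
```python
from h import *
o=np.array([661.5,3]);a=np.radians(-4.5);M=np.array([[np.cos(a),-np.sin(a)],[np.sin(a),np.cos(a)]])
for nm,p,z in(("floorTL",(233,214),.012),("floorTR",(556,230),.012),("wall top in L",(224,300),.04),("floorL mid",(230,300),.012),("wall out L",(214,300),.04),("floorR mid",(551,300),.012),("wall R out/in",(566,300),.04),("panTL",(183,404),.087),("panTR",(618,430),.087),("housL",(190,158),.1),("housR",(643,180),.1),("key",(599,97),.11),("rear wall top",(400,185),.04),("rear floor",(400,222),.012)):
    w=plane("top",np.array([p])/5.7+[255,200],z)[0]*1000; print(nm,w.round(1),"till",(M.T@(w-o)).round(1))
im=cv2.imread("pics/t5.png"); g=cv2.cvtColor(im,cv2.COLOR_BGR2GRAY)
print(g[255,285:365].tolist()); print(g[222:290,325].tolist())
```

```text
floorTL [539.4  94.4] till [-128.9   81.5]
floorTR [528.1 -54.2] till [-128.6  -67.4]
wall top in L [497.7  97.4] till [-170.7   81.2]
floorL mid [499.7  96.6] till [-168.7   80.6]
wall out L [497.9 101.9] till [-170.9   85.7]
floorR mid [495.9 -50.9] till [-160.9  -66.7]
wall R out/in [493.8 -56.7] till [-162.5  -72.7]
panTL [449.5 112.9] till [-219.9   92.9]
panTR [433.4 -75.8] till [-221.2  -96.5]
housL [555.6 106.8] till [-113.7   95.2]
housR [540.8 -89.3] till [-113.1 -101.5]
key [576.2 -70.9] till [-79.2 -80.4]
rear wall top [547.8  16.7] till [-114.4    4.8]
rear floor [533.6  17.5] till [-128.6    4.4]
[198, 199, 201, 203, 202, 193, 164, 119, 87, 98, 124, 144, 144, 149, 145, 144, 145, 145, 146, 144, 143, 144, 146, 147, 145, 146, 144, 145, 143, 146, 145, 144, 145, 146, 145, 146, 146, 144, 144, 144, 145, 146, 144, 142, 144, 142, 144, 144, 143, 144, 143, 145, 145, 144, 145, 144, 144, 144, 143, 145, 144, 144, 143, 144, 144, 142, 130, 107, 116, 149, 162, 156, 149, 151, 151, 154, 161, 167, 168, 157]
[142, 143, 141, 143, 142, 141, 129, 98, 67, 63, 66, 67, 67, 66, 66, 69, 90, 117, 138, 146, 147, 142, 145, 145, 144, 145, 143, 146, 145, 145, 146, 143, 144, 145, 144, 144, 145, 144, 146, 144, 146, 145, 145, 145, 143, 146, 142, 144, 142, 135, 104, 63, 47, 47, 47, 50, 47, 40, 36, 61, 87, 104, 108, 116, 117, 133, 164, 192]
```

Run:
```python
from h import *
a=np.radians(14.5);M=np.array([[np.cos(a),-np.sin(a)],[np.sin(a),np.cos(a)]])
C=np.array([[45,75],[45,-75],[-45,-75],[-45,75]])
for f,box,z,c in(("scene0",(190,305,295,395),.04,(407.5,277.5)),("s4",(185,300,295,385),.1225,(406.9,277.7))):
    V=cv2.cvtColor(cv2.imread(f"pics/{f}.png"),cv2.COLOR_BGR2HSV)[:,:,2]
    k=big(cv2.morphologyEx((V<75).astype(np.uint8),cv2.MORPH_CLOSE,np.ones((3,3))),box)
    q=cv2.approxPolyDP(cv2.convexHull(k.reshape(-1,1,2)),2.5,True)[:,0]
    print(f); 
    for p,w in zip(q,plane("scene",q,z)*1000): print(p,w.round(1))
    print("pred",(np.array(c)+C@M.T).round(1).tolist())
V=cv2.cvtColor(cv2.imread("pics/t5.png"),cv2.COLOR_BGR2HSV)[:,:,2]
k=big(cv2.morphologyEx((V<75).astype(np.uint8),cv2.MORPH_CLOSE,np.ones((3,3))),(160,250,270,340)); q=cv2.approxPolyDP(cv2.convexHull(k.reshape(-1,1,2)),2,True)[:,0]
print("top")
for p,w in zip(q,plane("top",q,.1225)*1000): print(p,w.round(1))
```

```text
scene0
[257 315] [464.3 221.5]
[283 336] [387.  199.9]
[283 348] [360.6 213.9]
[229 390] [328.2 346.4]
[205 366] [401.5 365.1]
[201 355] [429.8 362.2]
[231 328] [461.  283.2]
pred [[432.3, 361.4], [469.8, 216.2], [382.7, 193.6], [345.2, 338.8]]
s4
[185 300] [508.2 351.2]
[262 300] [429.2 219.7]
[282 317] [370.7 205.8]
[281 328] [348.3 219.8]
[225 371] [315.1 348.8]
[200 346] [388.2 366.7]
[185 311] [481.3 361.1]
pred [[431.7, 361.6], [469.2, 216.4], [382.1, 193.8], [344.6, 339.0]]
top
[246 265] [464.7 209.6]
[254 292] [399.1 191. ]
[253 297] [387.1 193.6]
[174 339] [288.7 389. ]
[160 339] [288.9 424. ]
[160 318] [339.9 423.6]
[178 263] [473.3 377.8]
```

```bash
cat >> h.py <<'E'
def proj(n,P):
    c,f=cam(n); T=c["pose"]; q=(np.atleast_2d(P)-T[:3,3])@T[:3,:3]; u=q[:,:2]/q[:,2:]
    return u*(1+c["k1"]*(u**2).sum(1,keepdims=True))*f+[c["cx"],c["cy"]]
E
python3 - <<'E'
from h import *
a=np.radians(14.5);M=np.array([[np.cos(a),-np.sin(a)],[np.sin(a),np.cos(a)]])
C=np.array([[.045,.075],[.045,-.075],[-.045,-.075],[-.045,.075]])
W=np.array([.4069,.2777])+C@M.T
for z in(.04,.09,.1225): print(z,proj("scene",np.c_[W,np.full(4,z)]).round().tolist(),proj("top",np.c_[W,np.full(4,z)]).round().tolist())
im=r.capture("scene"); go(.4,.3,.13,-165.5)
a_=cv2.imread("pics/s4.png")
print("diff since s4",np.argwhere(np.abs(im[:,:,::-1].astype(int)-a_).max(2)>60).shape)
E
```

```text
0.04 [[201.0, 354.0], [258.0, 312.0], [287.0, 336.0], [229.0, 382.0]] [[193.0, 281.0], [248.0, 265.0], [258.0, 299.0], [202.0, 314.0]]
0.09 [[197.0, 339.0], [256.0, 297.0], [286.0, 321.0], [226.0, 367.0]] [[188.0, 280.0], [245.0, 264.0], [255.0, 299.0], [197.0, 315.0]]
0.1225 [[194.0, 329.0], [255.0, 286.0], [285.0, 311.0], [223.0, 357.0]] [[185.0, 280.0], [243.0, 263.0], [253.0, 299.0], [194.0, 316.0]]
shares [0.0013, 0.0469, -0.0087] turn -0.0001 tcp [0.4065 0.2775 0.1256] [ 1.7994e+02  3.0000e-02 -1.6551e+02] t 7.2667 F [-0.8  0.2 -4.8]
diff since s4 (277, 2)
```

The lift began before the fingers had fully closed, so the tray hangs about 17 mm low in a shallow grip. I'll set it down and grasp it again.

Call:
play_rows([
  [[1, 0, 0, 0.02, 0], [1, 0, 0, 0.04, 0], [1, 0, 0, 0.06, 0], [1, 0, 0, 0.08, 0], [1, 0, 0, 0.09, 0], [1, 0, 0, 0.1, 0], [1, 0, 0, 0.1, 0], [1, 0, 0, 0.1, 0]],
])

```text
time_s: 7.93
tcp_pos: [0.4066, 0.2772, 0.075]
eef_rot: [-179.9, -0.0, -165.5]
contact_force: [0.6, 1.6, -4.8]
gripper_width: 0.0117
gripper_force: 35.0
```

Call:
play_rows([
  [[1, 0, 0, 0.004, 0], [1, 0, 0, 0.008, 0], [1, 0, 0, 0.012, 0], [1, 0, 0, 0.016, 0], [1, 0, 0, 0.016, 0], [1, 0, 0, 0.016, 0], [1, 0, 0, 0.016, 0], [1, 0, 0, 0.016, 0]],
])

```text
time_s: 8.6
tcp_pos: [0.4067, 0.2775, 0.0677]
eef_rot: [180.0, 0.0, -165.5]
contact_force: [-0.8, -0.7, -4.6]
gripper_width: 0.0115
gripper_force: 35.0
```

Call:
play_rows([
  [[1, 0, 0, 0.003, 0], [1, 0, 0, 0.006, 0], [1, 0, 0, 0.008, 0], [1, 0, 0, 0.01, 0], [1, 0, 0, 0.01, 0], [1, 0, 0, 0.01, 0], [1, 0, 0, 0.01, 0], [1, 0, 0, 0.01, 0]],
])

```text
time_s: 9.27
tcp_pos: [0.4066, 0.2773, 0.0626]
eef_rot: [-180.0, -0.0, -165.5]
contact_force: [-1.6, -0.5, -1.7]
gripper_width: 0.0111
gripper_force: 35.0
```

Force is falling, so contact is near. I go 1 to 2 mm more, then release, descend to 0.046 and close fully.

Call:
play_rows([
  [[1, 0, 0, 0.001, 0], [1, 0, 0, 0.002, 0], [1, 0, 0, 0.003, 0], [1, 0, 0, 0.003, 0], [0.6, 0, 0, 0.003, 0], [0.6, 0, 0, 0.003, 0], [0.6, 0, 0, 0.003, 0], [0.6, 0, 0, 0.003, 0]],
])

```text
time_s: 9.93
tcp_pos: [0.407, 0.2777, 0.0612]
eef_rot: [180.0, 0.0, -165.5]
contact_force: [0.1, -0.3, -0.2]
gripper_width: 0.0318
gripper_force: 0.0
```

Call:
play_rows([
  [[0.6, 0, 0, 0.005, 0], [0.6, 0, 0, 0.015, 0], [0.6, 0, 0, 0.025, 0], [0.6, 0, 0, 0.03, 0], [0.6, 0, 0, 0.03, 0], [1, 0, 0, 0.03, 0], [1, 0, 0, 0.03, 0], [1, 0, 0, 0.03, 0]],
])

```text
time_s: 10.6
tcp_pos: [0.4068, 0.2775, 0.0462]
eef_rot: [180.0, 0.0, -165.5]
contact_force: [-0.3, 0.4, 0.1]
gripper_width: 0.0202
gripper_force: 0.0
```

Call:
play_rows([
  [[1, 0, 0, 0, 0], [1, 0, 0, 0, 0], [1, 0, 0, 0, 0], [1, 0, 0, 0, 0], [1, 0, 0, 0, 0], [1, 0, 0, 0, 0], [1, 0, 0, 0, 0], [1, 0, 0, 0, 0]],
])

```text
time_s: 11.27
tcp_pos: [0.4067, 0.2775, 0.0462]
eef_rot: [180.0, 0.0, -165.5]
contact_force: [-1.1, -0.9, 4.1]
gripper_width: 0.0116
gripper_force: 35.0
```

Call:
play_rows([
  [[1, 0, 0, -0.01, 0], [1, 0, 0, -0.03, 0], [1, 0, 0, -0.06, 0], [1, 0, 0, -0.1, 0], [1, 0, 0, -0.15, 0], [1, 0, 0, -0.19, 0], [1, 0, 0, -0.22, 0], [1, 0, 0, -0.22, 0]],
])

```text
time_s: 11.93
tcp_pos: [0.4075, 0.2784, 0.1588]
eef_rot: [179.8, 0.2, -165.5]
contact_force: [1.9, 0.6, -4.6]
gripper_width: 0.0116
gripper_force: 35.0
```

Run:
```python
from h import *
s=r.get_state()["tcp_pos"]; zr=s[2]-.046+.04
a=np.radians(14.5);M=np.array([[np.cos(a),-np.sin(a)],[np.sin(a),np.cos(a)]])
C=np.array([[.045,.075],[.045,-.075],[-.045,-.075],[-.045,.075]])
W=s[:2]+C@M.T
for n,box in(("scene",(185,285,295,375)),("top",(160,250,270,340))):
    im=r.capture(n); cv2.imwrite(f"pics/{n}6.png",im[:,:,::-1]); V=im.max(2)
    k=big(cv2.morphologyEx((V<75).astype(np.uint8),cv2.MORPH_CLOSE,np.ones((3,3))),box); q=cv2.approxPolyDP(cv2.convexHull(k.reshape(-1,1,2)),2,True)[:,0]
    print(n,"pred rim",proj(n,np.c_[W,np.full(4,zr)]).round(1).tolist()); print(q.tolist(),(plane(n,q,zr)*1000).round().tolist())
print((W*1000).round().tolist()); go(.4908,.025,.16,175.5)
```

```text
scene pred rim [[190.8, 318.4], [253.0, 276.2], [283.4, 300.3], [220.7, 346.6]]
[[261, 285], [280, 300], [280, 312], [222, 355], [195, 329], [185, 310], [185, 285]] [[440.0, 214.0], [387.0, 200.0], [361.0, 213.0], [327.0, 345.0], [405.0, 365.0], [457.0, 365.0], [517.0, 342.0]]
top pred rim [[180.9, 279.4], [240.9, 262.3], [250.8, 299.0], [190.4, 316.0]]
[[244, 264], [252, 291], [250, 298], [170, 339], [160, 339], [160, 320], [171, 261]] [[466.0, 210.0], [401.0, 191.0], [385.0, 196.0], [291.0, 390.0], [291.0, 414.0], [336.0, 414.0], [477.0, 386.0]]
[[432.0, 362.0], [470.0, 217.0], [383.0, 195.0], [345.0, 340.0]]
shares [-0.0379, -0.5305, -0.0092] turn 0.2209 tcp [0.4061 0.2771 0.1556] [ 1.7997e+02 -3.0000e-02 -1.6552e+02] t 12.0333 F [-0.5 -0.6 -5.5]
```

Call:
play_rows([
  [[1, 0, -0.02, 0, 0], [1, -0.003, -0.06, 0, 0.02], [1, -0.007, -0.11, 0, 0.05], [1, -0.011, -0.17, 0, 0.08], [1, -0.015, -0.23, 0, 0.11], [1, -0.019, -0.29, 0, 0.14], [1, -0.023, -0.35, 0, 0.17], [1, -0.027, -0.41, 0, 0.2]],
])

```text
time_s: 12.7
tcp_pos: [0.4701, 0.08, 0.1543]
eef_rot: [-179.9, -0.2, 177.2]
contact_force: [0.6, 0.3, -5.1]
gripper_width: 0.0117
gripper_force: 35.0
```

```bash
python3 -c "
from h import *
go(.488,.024,.12,175.5)"
```

```text
shares [-0.0415, -0.1101, 0.0687] turn 0.0197 tcp [0.4701 0.08   0.1543] [-1.7991e+02 -1.7000e-01  1.7719e+02] t 12.7 F [ 0.6  0.3 -5.1]
```

Call:
play_rows([
  [[1, -0.015, -0.04, 0, 0.01], [1, -0.028, -0.075, 0, 0.02], [1, -0.038, -0.1, 0, 0.02], [1, -0.0415, -0.11, 0, 0.02], [1, -0.0415, -0.11, 0, 0.02], [1, -0.0415, -0.11, 0.01, 0.02], [1, -0.0415, -0.11, 0.02, 0.02], [1, -0.0415, -0.11, 0.02, 0.02]],
])

```text
time_s: 13.37
tcp_pos: [0.4881, 0.0267, 0.1445]
eef_rot: [-180.0, -0.1, 175.6]
contact_force: [-0.9, 0.8, -3.1]
gripper_width: 0.0118
gripper_force: 35.0
```

Run:
```python
from h import *
go(.488,.024,.062,175.5)
s=r.get_state()["tcp_pos"]; zr=s[2]-.046+.04
a=np.radians(-4.5);M=np.array([[np.cos(a),-np.sin(a)],[np.sin(a),np.cos(a)]])
C=np.array([[.045,.075],[.045,-.075],[-.045,-.075],[-.045,.075]])
W=s[:2]+C@M.T
n="scene"; im=r.capture(n); cv2.imwrite("pics/s7.png",im[:,:,::-1]); print(proj(n,np.c_[W,np.full(4,zr)]).round(1).tolist())
V=im.max(2); x=300
P=proj(n,np.c_[W,np.full(4,zr)]).round().astype(int)
print("left corner row",V[P[3,1],P[3,0]-10:P[3,0]+12].tolist())
print("right corner row",V[P[2,1],P[2,0]-12:P[2,0]+10].tolist())
top=r.capture("top"); cv2.imwrite("pics/t7.png",top[:,:,::-1]); print(proj("top",np.c_[W,np.full(4,zr)]).round(1).tolist())
```

```text
shares [-0.0007, -0.0054, 0.1649] turn 0.0016 tcp [0.4881 0.0267 0.1445] [-1.7996e+02 -1.4000e-01  1.7563e+02] t 13.3667 F [-0.9  0.8 -3.1]
[[289.4, 240.3], [349.8, 220.1], [369.8, 244.4], [307.0, 266.8]]
left corner row [115, 88, 97, 81, 10, 11, 20, 22, 19, 21, 23, 18, 19, 23, 17, 28, 24, 22, 19, 23, 19, 25]
right corner row [19, 18, 9, 22, 17, 11, 18, 19, 2, 59, 200, 233, 227, 222, 206, 201, 202, 198, 198, 201, 203, 202]
[[290.8, 232.7], [353.2, 236.0], [351.4, 273.5], [288.6, 270.2]]
```

Call:
play_rows([
  [[1, 0, -0.005, 0.02, 0], [1, 0, -0.005, 0.045, 0], [1, 0, -0.005, 0.07, 0], [1, 0, -0.005, 0.095, 0], [1, 0, -0.005, 0.115, 0], [1, 0, -0.005, 0.13, 0], [1, 0, -0.005, 0.135, 0], [1, 0, -0.005, 0.135, 0]],
])

```text
time_s: 14.13
tcp_pos: [0.4887, 0.0239, 0.0779]
eef_rot: [-180.0, -0.1, 175.6]
contact_force: [0.4, -0.7, -4.6]
gripper_width: 0.0116
gripper_force: 35.0
```

```bash
python3 -c "
from h import *
go(.488,.0243,.06,175.5)
print(r.get_state()['moment'])"
```

```text
shares [0.0015, 0.0008, 0.0358] turn 0.0014 tcp [0.4887 0.0239 0.0779] [-1.7996e+02 -6.0000e-02  1.7562e+02] t 14.1333 F [ 0.4 -0.7 -4.6]
[-0.01422012 -0.00275971  0.03626234]
```

Underside is inside the walls with no contact. I continue slowly.

Call:
play_rows([
  [[1, 0, 0.001, 0.005, 0], [1, 0, 0.001, 0.01, 0], [1, 0, 0.001, 0.015, 0], [1, 0, 0.001, 0.02, 0], [1, 0, 0.001, 0.025, 0], [1, 0, 0.001, 0.028, 0], [1, 0, 0.001, 0.03, 0], [1, 0, 0.001, 0.03, 0]],
])

```text
time_s: 14.8
tcp_pos: [0.489, 0.0243, 0.0633]
eef_rot: [-180.0, -0.0, 175.6]
contact_force: [0.4, 0.1, -4.7]
gripper_width: 0.0116
gripper_force: 35.0
```

Call:
play_rows([
  [[1, 0, 0, 0.002, 0], [1, 0, 0, 0.004, 0], [1, 0, 0, 0.006, 0], [1, 0, 0, 0.008, 0], [1, 0, 0, 0.009, 0], [1, 0, 0, 0.009, 0], [1, 0, 0, 0.009, 0], [1, 0, 0, 0.009, 0]],
])

```text
time_s: 15.47
tcp_pos: [0.4891, 0.0244, 0.0591]
eef_rot: [180.0, 0.0, 175.6]
contact_force: [-0.3, 0.7, -4.8]
gripper_width: 0.0117
gripper_force: 35.0
```

Call:
play_rows([
  [[1, 0, 0, 0.001, 0], [1, 0, 0, 0.002, 0], [1, 0, 0, 0.003, 0], [1, 0, 0, 0.004, 0], [1, 0, 0, 0.004, 0], [1, 0, 0, 0.004, 0], [1, 0, 0, 0.004, 0], [1, 0, 0, 0.004, 0]],
])

```text
time_s: 16.13
tcp_pos: [0.4898, 0.0244, 0.0582]
eef_rot: [180.0, 0.1, 175.6]
contact_force: [-4.0, -0.3, 7.4]
gripper_width: 0.0115
gripper_force: 35.0
```

Contact is at z 0.0582 (0.058 expected), so the tray is on the floor. I release and lift.

Call:
play_rows([
  [[0.7, 0, 0, 0, 0], [0.6, 0, 0, 0, 0], [0.6, 0, 0, 0, 0], [0.6, 0, 0, 0, 0], [0.6, 0, 0, 0, 0], [0.6, 0, 0, 0, 0], [0.6, 0, 0, -0.02, 0], [0.6, 0, 0, -0.05, 0]],
])

```text
time_s: 16.8
tcp_pos: [0.488, 0.024, 0.0811]
eef_rot: [-179.9, -0.2, 175.6]
contact_force: [0.0, 0.7, 0.3]
gripper_width: 0.0352
gripper_force: 0.0
```

Call:
play_rows([
  [[0.6, 0, 0, -0.05, 0], [0.6, 0, 0, -0.13, 0], [0.6, 0, 0, -0.2, 0], [1, 0.08, 0, -0.22, 0], [1, 0.16, 0, -0.22, 0], [1, 0.2, 0, -0.22, 0], [1, 0.2, 0, -0.22, 0], [1, 0.2, 0, -0.22, 0]],
])

```text
time_s: 17.47
tcp_pos: [0.3889, 0.0323, 0.1927]
eef_rot: [179.9, 0.1, 175.7]
contact_force: [0.2, 0.3, -1.5]
gripper_width: 0.0074
gripper_force: 0.0
```

Run:
```python
from h import *
a=np.radians(-4.5);M=np.array([[np.cos(a),-np.sin(a)],[np.sin(a),np.cos(a)]])
for n,box in(("scene",(285,225,400,300)),("top",(275,225,375,290))):
    im=r.capture(n); cv2.imwrite(f"pics/{n}8.png",im[:,:,::-1])
C=np.array([[.045,.075],[.045,-.075],[-.045,-.075],[-.045,.075]])
W=np.array([.4898,.0244])+C@M.T
im=r.capture("scene"); V=im.max(2); print(proj("scene",np.c_[W,np.full(4,.052)]).round(1).tolist())
# grip bar top ends, both views
B=np.array([.4898,.0244])+np.array([[.033,0],[-.033,0]])@M.T
for n in("scene","top"): print(n,proj(n,np.c_[B,[.082,.082]]).round(1).tolist())
go(.4,.022,.2,175.5)
```

```text
[[291.6, 267.1], [349.1, 246.9], [368.1, 271.3], [308.4, 293.6]]
scene [[323.2, 250.8], [336.6, 269.4]]
top [[323.1, 240.7], [321.7, 267.1]]
shares [-0.0212, -0.019, -0.0157] turn 0.0012 tcp [0.3901 0.0323 0.1921] [-1.8000e+02  1.0000e-02  1.7561e+02] t 17.6167 F [ 0.2 -0.5 -0.3]
```

Call:
play_rows([
  [[1, -0.08, 0, 0, 0], [1, -0.16, 0, 0, 0], [1, -0.2, 0, 0, 0], [1, -0.2, 0, 0.06, 0], [1, -0.2, 0, 0.12, 0], [1, -0.2, 0, 0.17, 0], [1, -0.2, 0, 0.195, 0], [1, -0.2, 0, 0.2, 0]],
])

```text
time_s: 18.28
tcp_pos: [0.4879, 0.0233, 0.0884]
eef_rot: [-179.8, -0.3, 175.5]
contact_force: [0.1, 0.4, 0.9]
gripper_width: 0.0005
gripper_force: 0.0
```

Call:
play_rows([
  [[1, 0, 0, 0.006, 0], [1, 0, 0, 0.012, 0], [1, 0, 0, 0.016, 0], [1, 0, 0, 0.018, 0], [1, 0, 0, 0.02, 0], [1, 0, 0, 0.02, 0], [1, 0, 0, 0.02, 0], [1, 0, 0, 0.02, 0]],
])

```text
time_s: 18.95
tcp_pos: [0.4893, 0.0245, 0.0824]
eef_rot: [180.0, 0.0, 175.6]
contact_force: [0.4, -0.4, 0.3]
gripper_width: 0.0007
gripper_force: 0.0
```

The bar top is at or below 82 mm with no contact at that height, so the tray is seated. I raise, back off and go down in front of the panel.

Call:
play_rows([
  [[1, 0, 0, -0.05, 0], [1, 0, 0, -0.1, 0], [1, 0.05, 0, -0.12, 0], [1, 0.12, 0, -0.12, 0], [1, 0.17, 0, -0.12, 0], [1, 0.18, 0.005, -0.12, 0], [1, 0.18, 0.005, -0.12, 0], [1, 0.18, 0.005, -0.12, 0]],
])

```text
time_s: 19.62
tcp_pos: [0.4002, 0.0343, 0.1427]
eef_rot: [179.9, 0.1, 175.7]
contact_force: [0.1, 0.0, -0.0]
gripper_width: 0.0
gripper_force: 0.0
```

Run:
```python
from h import *
go(.398,.0235,.064,175.5)
V=r.capture("top").max(2);
```

```text
shares [0.003, -0.022, 0.1574] turn 0.0021 tcp [0.4002 0.0343 0.1427] [1.7995e+02 1.0000e-01 1.7568e+02] t 19.6167 F [ 0.1  0.  -0. ]
```

Call:
play_rows([
  [[1, 0.01, -0.022, 0, 0], [1, 0.01, -0.022, 0.04, 0], [1, 0.01, -0.022, 0.09, 0], [1, 0.01, -0.022, 0.13, 0], [1, 0.01, -0.022, 0.15, 0], [1, 0.01, -0.022, 0.157, 0], [1, 0.01, -0.022, 0.157, 0], [1, 0.01, -0.022, 0.157, 0]],
])

```text
time_s: 20.33
tcp_pos: [0.3942, 0.023, 0.0637]
eef_rot: [-180.0, -0.0, 175.6]
contact_force: [0.2, 0.5, -0.2]
gripper_width: 0.0001
gripper_force: 0.0
```

Call:
play_rows([
  [[1, -0.01, 0, 0, 0], [1, -0.02, 0, 0, 0], [1, -0.035, 0, 0, 0], [1, -0.05, 0, 0, 0], [1, -0.065, 0, 0, 0], [1, -0.08, 0, 0, 0], [1, -0.09, 0, 0, 0], [1, -0.1, 0, 0, 0]],
])

```text
time_s: 21.0
tcp_pos: [0.4436, 0.0191, 0.0634]
eef_rot: [-180.0, -0.1, 175.6]
contact_force: [-4.8, 1.5, 4.0]
gripper_width: 0.001
gripper_force: 2.7
```

Call:
play_rows([
  [[1, -0.016, 0, 0, 0], [1, -0.032, 0, 0, 0], [1, -0.048, 0, 0, 0], [1, -0.064, 0, 0, 0], [1, -0.08, 0, 0, 0], [1, -0.094, 0, 0, 0], [1, -0.104, 0, 0, 0], [1, -0.11, 0, 0, 0]],
])

```text
time_s: 21.67
tcp_pos: [0.498, 0.0147, 0.0632]
eef_rot: [-180.0, -0.1, 175.6]
contact_force: [-7.1, 1.6, 3.9]
gripper_width: 0.0005
gripper_force: 3.4
```

Run:
```python
from h import *
go(.53,.013,.0634,175.5)
```

```text
shares [-0.064, 0.0016, -0.0005] turn 0.0009 tcp [0.498  0.0147 0.0632] [-1.7995e+02 -1.3000e-01  1.7558e+02] t 21.6667 F [-7.1  1.6  3.9]
```

Call:
play_rows([
  [[1, -0.008, 0, 0, 0], [1, -0.016, 0, 0, 0], [1, -0.024, 0, 0, 0], [1, -0.032, 0, 0, 0], [1, -0.038, 0, 0, 0], [1, -0.044, 0, 0, 0], [1, -0.05, 0, 0, 0], [1, -0.054, 0, 0, 0]],
])

```text
time_s: 22.33
tcp_pos: [0.5239, 0.0125, 0.063]
eef_rot: [-179.9, -0.2, 175.6]
contact_force: [-8.3, 1.5, 5.1]
gripper_width: 0.0004
gripper_force: 4.2
```

Call:
play_rows([
  [[1, -0.003, 0, 0, 0], [1, -0.006, 0, 0, 0], [1, -0.009, 0, 0, 0], [1, -0.012, 0, 0, 0], [1, -0.014, 0, 0, 0], [1, -0.014, 0, 0, 0], [1, -0.014, 0, 0, 0], [1, -0.014, 0, 0, 0]],
])

```text
time_s: 23.0
tcp_pos: [0.531, 0.012, 0.063]
eef_rot: [-179.9, -0.2, 175.6]
contact_force: [-5.8, 1.2, 2.2]
gripper_width: 0.0004
gripper_force: 3.1
```

Call:
play_rows([
  [[1, -0.002, 0, 0, 0], [1, -0.004, 0, 0, 0], [1, -0.005, 0, 0, 0], [1, -0.005, 0, 0, 0], [1, -0.005, 0, 0, 0], [1, -0.005, 0, 0, 0], [1, -0.005, 0, 0, 0], [1, -0.005, 0, 0, 0]],
])

```text
time_s: 23.67
tcp_pos: [0.5334, 0.0118, 0.063]
eef_rot: [-179.9, -0.2, 175.6]
contact_force: [-6.1, 0.7, 3.3]
gripper_width: 0.0003
gripper_force: 3.3
```

Call:
play_rows([
  [[1, 0.004, 0, 0, 0], [1, 0.008, 0, 0, 0], [1, 0.012, 0, 0, 0], [1, 0.016, 0, 0, 0], [1, 0.02, 0, 0, 0], [1, 0.02, 0, 0, 0], [1, 0.02, 0, 0, 0], [1, 0.02, 0, 0, 0]],
])

```text
time_s: 24.33
tcp_pos: [0.5252, 0.0132, 0.0637]
eef_rot: [180.0, 0.0, 175.6]
contact_force: [0.1, -0.2, -0.6]
gripper_width: 0.0006
gripper_force: 0.0
```

The force has gone, so the drawer is latched. I retreat and check numerically.

Call:
play_rows([
  [[1, 0.03, 0, 0, 0], [1, 0.08, 0, 0, 0], [1, 0.14, 0, 0, 0], [1, 0.18, 0, -0.04, 0], [1, 0.18, 0, -0.1, 0], [1, 0.18, 0.05, -0.17, 0], [1, 0.18, 0.12, -0.22, 0], [1, 0.18, 0.18, -0.24, 0]],
])

```text
time_s: 25.0
tcp_pos: [0.4435, 0.1114, 0.1878]
eef_rot: [179.8, 0.3, 175.6]
contact_force: [2.0, 1.0, -0.0]
gripper_width: 0.0002
gripper_force: 0.0
```

Call:
play_rows([
  [[1, 0, 0.06, 0, 0], [1, 0, 0.12, 0, 0], [1, 0, 0.18, 0, 0], [1, 0, 0.22, 0, 0], [1, 0, 0.22, 0, 0], [1, 0, 0.22, 0, 0], [1, 0, 0.22, 0, 0], [1, 0, 0.22, 0, 0]],
])

```text
time_s: 25.67
tcp_pos: [0.4503, 0.2188, 0.1835]
eef_rot: [-180.0, -0.0, 175.6]
contact_force: [0.3, -0.5, 0.1]
gripper_width: 0.0006
gripper_force: 0.0
```

Run:
```python
from h import *
go(.4,.2,.18,175.5)
im=r.capture("scene"); a=cv2.imread("pics/scene0.png")[:,:,::-1]
d=np.abs(im.astype(int)-a).max(2)
print("till+key region changed px",(d[180:285,265:362]>60).sum(),"key",(d[205:230,328:362]>60).sum(),"front",(d[225:285,280:360]>60).sum())
t=r.capture("top"); b=cv2.imread("pics/top0.png")[:,:,::-1]; dt=np.abs(t.astype(int)-b).max(2)
print("top front strip",(dt[200:245,285:375]>60).sum(), "bottles",(dt[175:232,200:256]>60).sum())
for q in(t,b):
    H=cv2.cvtColor(np.ascontiguousarray(q),cv2.COLOR_RGB2HSV); g=((H[:,:,0]>50)&(H[:,:,0]<85)&(H[:,:,1]>100)).astype(np.uint8); print(rect(plane("top",big(g,(340,195,380,240)),.11)))
```

```text
shares [0.0974, -0.0452, 0.0071] turn 0.0009 tcp [0.4503 0.2188 0.1835] [-1.7999e+02 -1.0000e-02  1.7558e+02] t 25.6667 F [ 0.3 -0.5  0.1]
till+key region changed px 837 key 0 front 307
top front strip 0 bottles 1
(array([577.6, -69.5]), array([32. , 37.3]), 88.1)
(array([577.5, -70.5]), array([32.7, 38.7]), 82.94)
```

```bash
python3 -c "
from plant import r
print(r.close_job())"
```

```text
the job is handed in; nothing more can be done
None
```

The job is handed in (no verdict shown): the drawer popped out, the coin tray went onto the recess floor after one set-down and re-grasp, and the drawer is pushed home and held shut, with drawer front and key looking as at the start in the last pictures.

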